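Refit the adjusting pinion of a bench rolling mill and wind the rolls shut

ROBOT

A 7-joint arm with a two-finger parallel gripper is mounted at the origin on a cart in front of the work surface, level with it; the furniture and walls round the work are solid. World frame = base frame: x ahead of the robot, y to its left, z up, the work surface at z = 0. Lengths are in m, angles in rad, forces in N, time in s.
With the tool pointing down it reaches from about 0.4 to 0.85 m from the base axis. Payload 6.9 kg.
Tool frame: the origin (TCP) lies midway between the tips of the shut fingers; the grasp point (between the pads) lies env.tcp_to_grasp behind it (env.tcp_to_grasp is the distance from the TCP to the grasp point, in m); z points along the fingers, y is the line along which they close (so a half turn about z gives the same grasp; the last joint's range is limited). The gripper opens to 85 mm and grips with 20 to 120 N. Pads are 22 mm wide; open, the fingers measure 114 mm over their backs; the gripper's body (76 mm by 85 mm) begins 54 mm behind the grasp point. The pads swing forward as they close: fully open they stand 13 mm farther back than shut.
Start: joints at [0.105, 0.507, -0.238, 1.5, 0.126, 1.149, -0.155], TCP at [0.625, -0, 0.231] pointing down, gripper open.
Joint ranges: [-3.08, 3.08], [-0.24, 2.05], [-1.43, 1.35], [0, 2.5], [-1.52, 4.66], [0.17, 1.96], [-2.89, 2.89]. Speed limits (rad/s): [2.39, 2.39, 3.14, 3.14, 3.14, 3.14, 3.14].

INTERFACE

Orientations are given as a unit quaternion [x, y, z, w].
In Python, from plant import env gives the robot as it stands.
- The arm moves only by the tool step_arm, never from a script. Its argument "targets" is a list of rows, each an object with "angular": the turn, a rotation vector about the tool's x, y, z in degrees, a list of three; "delta_pos": the shift along the tool's x, y, z in mm, a list of three; "gripper": the opening in per cent of the stroke, from 0 (shut) to 100 (fully open). In form: [{"angular": [ax, ay, az], "delta_pos": [x, y, z], "gripper": gripper}, ...]. A call has 1 to 20 rows; each row shifts and turns the commanded pose from where the row before left it, along the tool's axes as they then stand; what a row does not reach is not made up. A row lasts 1/12 s, in which the tool goes at most 41.7 mm and 7.16 degrees, less where a joint would pass 70% of its speed; a pose out of reach is approached as far as the arm can. A call with a gripper value outside its range is refused whole. The fingers move at their own pace and stop on an object; "squeeze" is the grip in N (left out, the last holds). Time passes only in rows, so rows that do not move let the fingers close. It gives the time, the measured TCP pose, the force, the opening and the grip force at its end, in the units of the state.
- env.read_state(): the state, without advancing time (a new reading comes with each control period).
- env.capture(name): name is "scene" or "side" or "wrist"; returns the picture (420x560x3 uint8, blue, green, red); there is no depth.
- env.calibration(name): a dict with "fx", "fy", "cx", "cy" (pixels), "rvec" (rotation vector, rad) and "tvec" (3), from world to camera coordinates, as OpenCV has them. Camera axes: x right, y down, z forward; pixel columns grow to the right and rows downward; lengths in m; the calibration is good to about 2 mm. A picture is of the moment at which its call begins: read the wrist's pose just before it. calibration takes no time and is no camera call; for the wrist camera it gives the pose at the moment of the call.
- env.finish_job(): hands the job in; it is judged then, once.
The state is a dict: "time": time; "joint_positions": joint angles; "dq": joint speeds; "effort": joint torques, N m; "tool_pos": TCP position; "eef_rot": TCP orientation; "force": force on the tool from outside, world axes, zero at the start; "moment": the same for the moment, N m; "grip_width": finger opening in m; "gripper_force": force on a finger pad.
Only numpy, scipy, OpenCV 4.12 (cv2) and the standard library are available. Lean on these libraries where they do the work, as an engineer would, in place of code of your own. Each camera call takes 0.05 s, during which the arm holds its last target. There are 200 camera calls.

TASK

The brass adjusting pinion has been lifted off the small rolling mill. Put it back over the stub between the two screw gears, turn it until its teeth mesh with both gears so that it drops fully home, then wind the rolls shut by turning its T-handle clockwise (seen from above) until it stops, and let go. Leave the other things on the table where they are.

Things in the scene. Friction and masses are not known exactly. Their poses are not given: they have to be found in the camera images.
- mill: Jeweller's bench rolling mill: dark teal, 190 mm wide (its y), 112 mm deep (its x), heavy, fixed. Origin: centre of its underside; z up; front faces -x; +y is its left as the robot sees it at yaw 0. Its bridge, top at 134 mm, carries the stub post (centre) and a screw gear on each side. A crank with a wooden handle stands on its right side (y -92 to -170 mm, up to 150 mm high).
- post_foot (a point): On the mill, centre of the collar round the foot of the stub post, 138 mm above the table: when home, the underside of the pinion rests here. The post is 16 mm in diameter and rises 30 mm above this point; its top 5 mm taper to 8 mm. Axes as the mill's. Post and gears are lightly oiled.
- left_gear (a point): Fixed point on the mill's left (+y) gear: centre of its top face, 160 mm above the table, 65 mm from the post's axis. Dark steel, 16 teeth (22.5 degrees a tooth), 71 mm over the tips, 55 mm at the root, 14 mm thick; a screw end rises 6 mm above it. This gear is the higher: a pinion coming down meets its teeth first, 22 mm above home. Axes as the mill's; they do not turn with the gear.
- right_gear (a point): The same for the right (-y) gear: centre of its top face, 154 mm above the table, 65 mm from the post's axis. Same teeth, but 6 mm lower than the left gear: a pinion coming down meets its teeth 16 mm above home, when it is already in mesh with the left gear.
- pinion: The loose part: brass gear, 16 straight teeth (71 mm over the tips, 55 mm at the root, 26 mm high) with a steel T-handle on top, 72 mm tall, about 0.4 kg, standing upright on its gear face. Origin: centre of its underside; z up along its axis; x along the handle bar. A blind bore, 18.5 mm in diameter, 32 mm deep, with a chamfered mouth, opens in the underside.
- handle (a point): On the pinion's axis, middle of the handle bar, 64 mm above its underside; axes as the pinion's. The bar is flat-sided, 90 mm long (x), 14 mm wide (y), 16 mm high; below it are a 13 mm neck and a 27 mm hub that ends 38 mm above the underside, so fingertips may reach about 20 mm below this point.
- screw_left (a joint): Turn of the left (+y) gear, rad: 0 at its stop (rolls shut), growing as it turns clockwise seen from above; 1.1 to 1.6 at the start. It is stiff (about 0.3 N m), stays where left, and may be dragged or jammed if its teeth are pressed with over 15 N. How its teeth stand at a given value is not known. A meshed pinion turns it the opposite way: T-handle clockwise closes it.
- screw_right (a joint): The same for the right (-y) gear. The two gears turn independently until the pinion joins them, so usually one must be carried round by the pinion before the other meshes. Whichever reaches 0 first stops the handle (turning against both gears takes about 0.6 N m before that).
- notebook: Bystander: blue notebook, 148 x 109 x 14 mm, left front. Origin: centre of its underside.
- terminal: Bystander: dark card terminal, 164 x 67 x 50 mm, to the right. Origin: centre of its underside.
- tape: Bystander: roll of brown tape lying flat, 93 mm across, 48 mm high, right of the mill. Origin: centre of its underside.
- tan_box: Bystander: tan ring box, 55 x 52 x 45 mm, right of the mill. Origin: centre of its underside.

How it is judged:
On the way, in this order (a step that is already met when the one before it is completed fails the run):
1. the pinion is fully home on the collar, in mesh with both screw gears (z of pinion in the frame of post_foot below 0.003 m and horizontal distance between pinion and post_foot below 0.004 m and angle between pinion's own z axis and vertical below 0.08 rad), for 0.2 s.
2. the rolls are wound shut: one of the screw gears has reached its stop, the pinion still home (value of joint any of screw_left, screw_right below 0.08 rad and z of pinion in the frame of post_foot below 0.003 m), for 0.1 s.
At the end, for the whole second after the job is handed in: The pinion stands upright, fully home on the collar (within 3 mm in height, 4 mm sideways), released and at rest, and at least one of the screw gears stands within 0.1 rad of its stop (all of step 1 and value of joint any of screw_left, screw_right below 0.1 rad and linear speed of pinion below 0.01 m/s); the robot touches nothing.
It fails at once if one of the other things on the table is pushed more than 40 mm from its place (distance of any of notebook, terminal, tape, tan_box from where it was at the start of the episode above 0.04 m).
It also fails if it takes over 72 s, if anything falls off the work surface, if the arm or the gripper's body presses on something with over 40 N, if the wrist force passes 120 N, or if a joint passes its speed limit or range.

## Working session

There is one attempt and no reset: what is moved stays moved. The work goes in short steps, Python scripts to look and compute and a tool call to move; the robot and the scene stay as the last step left them, time stands still between calls to the robot, and variables do not carry over. Pictures are saved under pics/ and viewed, at most 13 in all, crops included, and the job is handed in when it is done.

Besides the shell and the picture viewer there is one more tool, called after "Emit:" by a JSON object that holds its "op" and its "data". step_arm: Moves the arm, as the interface text tells. Its arguments: {"type":"object","properties":{"targets":{"type":"array"},"squeeze":{"type":"number"}},"required":["targets"]}

```bash
ls; mkdir -p pics; python3 - <<'E'
from plant import env
import cv2,json
s=env.read_state();print(s, env.tcp_to_grasp)
for n in ["scene","side","wrist"]:
    c=env.calibration(n);print(n,c)
    cv2.imwrite(f"pics/{n}0.png",env.capture(n))
E
```

```text
pics
{'time': 0.0, 'joint_positions': array([ 0.10549013,  0.50837661, -0.23752138,  1.5011105 ,  0.12572949,
        1.14889935, -0.15480965]), 'dq': array([ 0.00047915,  0.00065328,  0.00046643,  0.00101152, -0.00020779,
       -0.00165545,  0.00084131]), 'effort': array([ 1.19726570e-03, -6.20588279e+01, -2.18696728e+00, -2.49655455e+01,
        1.23123583e-02,  1.21321963e-02,  2.04169703e-05]), 'tool_pos': array([ 6.24509470e-01, -8.30510416e-05,  2.30413184e-01]), 'eef_rot': array([ 7.07097975e-01,  7.07115014e-01, -6.56043235e-04, -6.16805562e-04]), 'force': array([-0.64048559,  0.60582683,  0.03331062]), 'moment': array([-0.02578174, -0.02252959,  0.0203637 ]), 'gripper_force': 0.0, 'grip_width': 0.08505873099624517} 0.0187
scene {'fx': 437.71475312504185, 'fy': 437.71475312504185, 'cx': 268.74129216865293, 'cy': 210.11329827975678, 'rvec': array([ 1.02563715,  2.60789481, -0.80790577]), 'tvec': array([ 0.42628359, -0.21647558,  1.25182608])}
side {'fx': 515.9457424300894, 'fy': 515.9457424300894, 'cx': 280.10139748659174, 'cy': 207.66151852641627, 'rvec': array([ 1.81312237,  1.38719117, -0.70268741]), 'tvec': array([-0.13326277, -0.20978465,  1.79453277])}
wrist {'fx': 367.23270421601296, 'fy': 367.23270421601296, 'cx': 279.5324802206514, 'cy': 206.2297861209525, 'rvec': array([-2.82921522e+00, -2.81872537e-04,  1.06958056e-03]), 'tvec': array([-0.62427023, -0.04097123,  0.37881334])}
```

View pics/scene0.png

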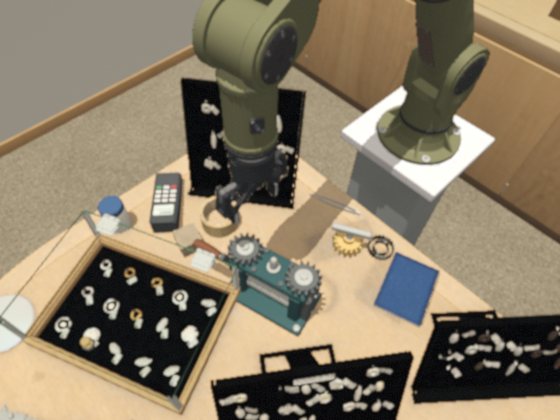

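View pics/side0.png

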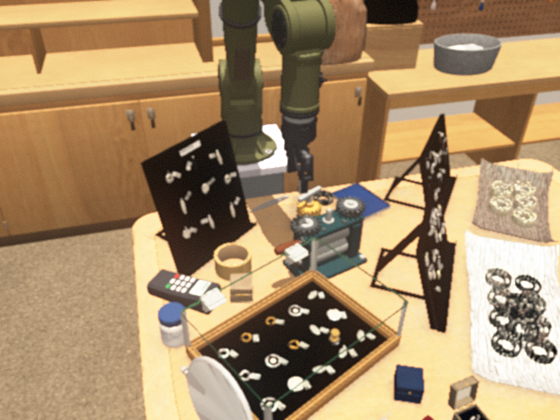

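View pics/wrist0.png

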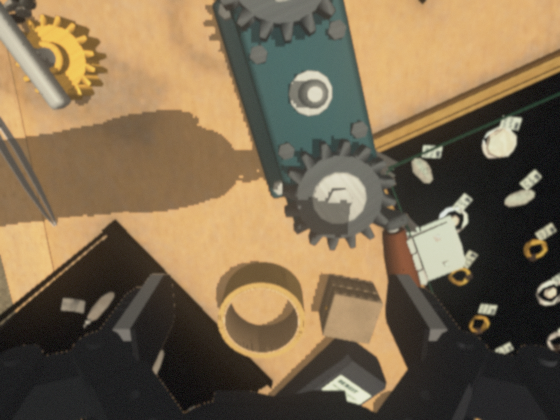

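The wrist picture shows the post top at about (313,93), the right gear at about (340,190), and the pinion at upper left around (60,58) with its bar end at about (62,100). In the scene picture the bar runs from about (333,228) to (370,236).

```bash
cat > h.py <<'E'
from plant import env
import cv2, numpy as np
def cast(name,px,z,c=None):
    c=c or env.calibration(name)
    R=cv2.Rodrigues(np.array(c["rvec"]))[0]; t=np.array(c["tvec"])
    px=np.atleast_2d(np.array(px,float))
    d=np.c_[(px[:,0]-c["cx"])/c["fx"],(px[:,1]-c["cy"])/c["fy"],np.ones(len(px))]@R
    o=-R.T@t
    return o+d*((z-o[2])/d[:,2])[:,None]
def proj(name,P,c=None):
    c=c or env.calibration(name)
    K=np.array([[c["fx"],0,c["cx"]],[0,c["fy"],c["cy"]],[0,0,1]])
    return cv2.projectPoints(np.atleast_2d(P).astype(float),np.array(c["rvec"]),np.array(c["tvec"]),K,None)[0][:,0]
E
python3 - <<'E'
from h import *
np.set_printoptions(precision=4,suppress=True)
print("post w",cast("wrist",[313,93],.168),"rg w",cast("wrist",[340,192],.160))
print("post s",cast("scene",[274,266],.168),"gears s",cast("scene",[[246,250],[302,279]],[.157]))
print("pin w",cast("wrist",[[60,58]],.026),"bar end w",cast("wrist",[62,100],.072))
print("bar s",cast("scene",[[333,228],[370,236]],.072), cast("scene",[348,243],.026))
im=cv2.imread("pics/scene0.png"); cv2.imwrite("pics/sc.png",cv2.resize(im[180:330,200:400],None,fx=4,fy=4,interpolation=cv2.INTER_CUBIC))
E
```

```text
post w [[0.6423 0.0748 0.168 ]] rg w [[0.6608 0.0178 0.16  ]]
post s [[0.6523 0.0863 0.168 ]] gears s [[0.6643 0.0198 0.157 ]
 [0.6285 0.1377 0.157 ]]
pin w [[0.4317 0.1022 0.026 ]] bar end w [[0.4532 0.0682 0.072 ]]
bar s [[0.454  0.0724 0.072 ]
 [0.4092 0.1426 0.072 ]] [[0.4331 0.1083 0.026 ]]
```

View pics/sc.png

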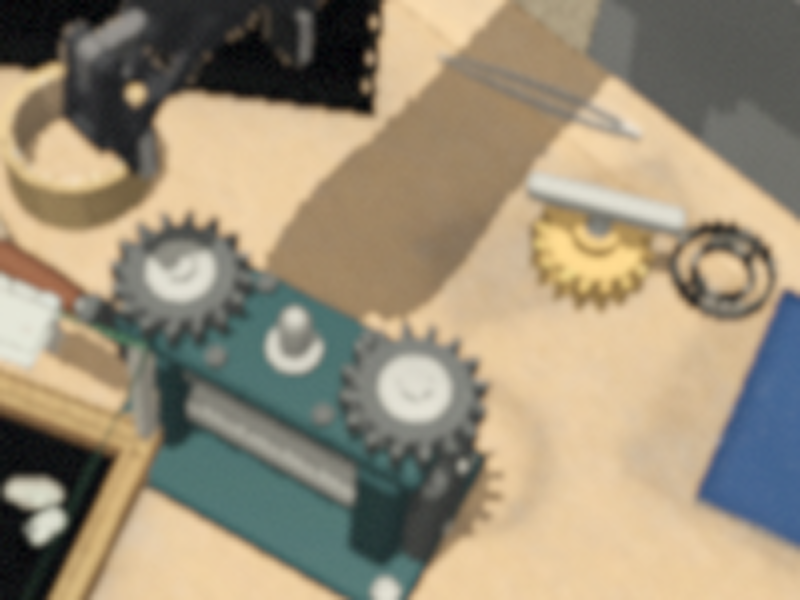

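Emit:
{"op": "step_arm", "data": {"targets": [{"angular":[0,0,0],"delta_pos":[5,-30,0],"gripper":100},{"angular":[0,0,0],"delta_pos":[5,-30,0],"gripper":100},{"angular":[0,0,0],"delta_pos":[5,-30,0],"gripper":100},{"angular":[0,0,0],"delta_pos":[5,-30,0],"gripper":100},{"angular":[0,0,0],"delta_pos":[5,-30,0],"gripper":100},{"angular":[0,0,0],"delta_pos":[0,0,0],"gripper":100},{"angular":[0,0,0],"delta_pos":[0,0,0],"gripper":100}]}}

```text
time: 0.73
tool_pos: [0.4739, 0.0251, 0.2317]
eef_rot: [0.707, 0.707, -0.0, 0.0]
force: [1.1, -0.1, 0.7]
grip_width: 0.0856
gripper_force: 0.0
```

```bash
python3 - <<'E'
from h import *
np.set_printoptions(precision=4,suppress=True)
s=env.read_state();print(s["tool_pos"],s["joint_positions"])
c=env.calibration("wrist"); im=env.capture("wrist"); cv2.imwrite("pics/w1.png",im)
import pickle; pickle.dump(c,open("c1.pkl","wb"))
E
```

```text
[0.4739 0.0251 0.2317] [ 0.0981  0.2771 -0.265   1.8791  0.086   0.9961 -0.2033]
```

View pics/w1.png

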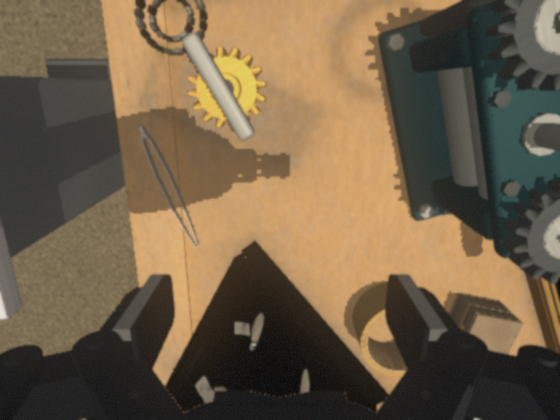

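The bar runs from about (190,40) to (246,134), with the gear ring centred near (227,87). The mill is at right, post at about (545,130).

```bash
python3 - <<'E'
from h import *
import pickle
np.set_printoptions(precision=4,suppress=True)
c=pickle.load(open("c1.pkl","rb")); im=cv2.imread("pics/w1.png"); hsv=cv2.cvtColor(im,cv2.COLOR_BGR2HSV)
roi=np.zeros(im.shape[:2],np.uint8); roi[30:145,180:275]=255
y=cv2.inRange(hsv,(18,150,120),(32,255,255))&roi
p=cv2.findNonZero(y); (cx,cy),r=cv2.minEnclosingCircle(cv2.convexHull(p)); print("gear",cx,cy,r,cast("w",[cx,cy],.026,c))
e=cast("w",[[cx-r,cy],[cx+r,cy]],.026,c);print("dia",e[1,0]-e[0,0])
b=cv2.inRange(hsv,(0,0,110),(180,60,255))&roi
cs=max(cv2.findContours(b,0,2)[0],key=cv2.contourArea); R=cv2.minAreaRect(cs);print(R)
q=cast("w",cv2.boxPoints(R),.072,c);print(q,"ctr",cast("w",R[0],.072,c))
for i in range(2):
    v=q[i+1]-q[i];print(np.linalg.norm(v),np.degrees(np.arctan2(v[1],v[0])))
E
```

```text
gear 225.86680603027344 86.59325408935547 40.184410095214844 [[0.4256 0.1034 0.026 ]]
dia 0.07233862629860927
((216.66175842285156, 84.10293579101562), (123.30747985839844, 17.835853576660156), 59.03623962402344)
[[0.3971 0.1395 0.072 ]
 [0.4091 0.1458 0.072 ]
 [0.4549 0.0681 0.072 ]
 [0.4422 0.0606 0.072 ]] ctr [[0.4249 0.1052 0.072 ]]
0.013472552830469938 27.702532090525242
0.0902495326359967 -59.48603703926973
```

Emit:
{"op": "step_arm", "data": {"targets": [{"angular":[0,0,0],"delta_pos":[26,-16,0],"gripper":100},{"angular":[0,0,0],"delta_pos":[26,-16,0],"gripper":100},{"angular":[0,0,0],"delta_pos":[27,-17,0],"gripper":100},{"angular":[0,0,-6.1],"delta_pos":[0,0,10],"gripper":100},{"angular":[0,0,-6.1],"delta_pos":[0,0,20],"gripper":100},{"angular":[0,0,-6.1],"delta_pos":[0,0,20],"gripper":100},{"angular":[0,0,-6.1],"delta_pos":[0,0,20],"gripper":100},{"angular":[0,0,-6.1],"delta_pos":[0,0,20],"gripper":100},{"angular":[0,0,0],"delta_pos":[0,0,10],"gripper":100},{"angular":[0,0,0],"delta_pos":[0,0,0],"gripper":100},{"angular":[0,0,0],"delta_pos":[0,0,0],"gripper":100}]}}

```text
time: 1.7
tool_pos: [0.4268, 0.1041, 0.1308]
eef_rot: [0.497, 0.868, -0.0, -0.001]
force: [-0.4, 1.0, 0.0]
grip_width: 0.0855
gripper_force: 0.0
```

```bash
python3 - <<'E'
from h import *
s=env.read_state();print(s["joint_positions"],s["tool_pos"])
from scipy.spatial.transform import Rotation as R
print(R.from_quat(s["eef_rot"]).as_matrix())
print(proj("wrist",[[.4252,.1043,.072]]))
c=env.calibration("wrist");cv2.imwrite("pics/w2.png",env.capture("wrist"))
E
```

```text
[-0.00325834  0.36675209 -0.39204594  2.1062944   0.21157029  0.70625318
 -0.00267236] [0.42679346 0.10406682 0.13083865]
[[-5.06422073e-01  8.62284973e-01 -1.14425552e-03]
 [ 8.62285292e-01  5.06422709e-01  3.38213225e-04]
 [ 8.71113159e-04 -8.15396060e-04 -9.99999288e-01]]
[[278.571556  225.5848738]]
```

View pics/w2.png

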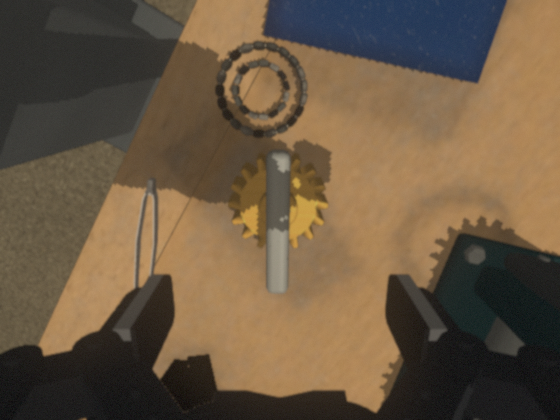

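The bar stands vertical in the picture at column 278, centred between the fingers, from row 150 to 293. The alignment is good, so I descend.

Emit:
{"op": "step_arm", "data": {"targets": [{"angular":[0,0,0],"delta_pos":[0,0,20],"gripper":100},{"angular":[0,0,0],"delta_pos":[0,0,20],"gripper":100},{"angular":[0,0,0],"delta_pos":[0,0,20],"gripper":100},{"angular":[0,0,0],"delta_pos":[0,0,15],"gripper":100},{"angular":[0,0,0],"delta_pos":[0,0,8],"gripper":100},{"angular":[0,0,0],"delta_pos":[0,0,0],"gripper":100},{"angular":[0,0,0],"delta_pos":[0,0,0],"gripper":0},{"angular":[0,0,0],"delta_pos":[0,0,0],"gripper":0},{"angular":[0,0,0],"delta_pos":[0,0,0],"gripper":0},{"angular":[0,0,0],"delta_pos":[0,0,0],"gripper":0},{"angular":[0,0,0],"delta_pos":[0,0,0],"gripper":0},{"angular":[0,0,0],"delta_pos":[0,0,0],"gripper":0},{"angular":[0,0,0],"delta_pos":[0,0,0],"gripper":0},{"angular":[0,0,0],"delta_pos":[0,0,0],"gripper":0},{"angular":[0,0,0],"delta_pos":[0,0,0],"gripper":0},{"angular":[0,0,0],"delta_pos":[0,0,0],"gripper":0}], "squeeze": 60}}

```text
time: 3.08
tool_pos: [0.4261, 0.1039, 0.0486]
eef_rot: [0.496, 0.868, 0.0, 0.0]
force: [-0.5, -0.1, 6.0]
grip_width: 0.0127
gripper_force: 60.5
```

Emit:
{"op": "step_arm", "data": {"targets": [{"angular":[0,0,0],"delta_pos":[0,0,-20],"gripper":0},{"angular":[0,0,0],"delta_pos":[0,0,-30],"gripper":0},{"angular":[0,0,0],"delta_pos":[0,0,-30],"gripper":0},{"angular":[0,0,0],"delta_pos":[0,0,-30],"gripper":0},{"angular":[0,0,0],"delta_pos":[0,0,-30],"gripper":0},{"angular":[0,0,0],"delta_pos":[0,0,-30],"gripper":0},{"angular":[0,0,0],"delta_pos":[0,0,-30],"gripper":0},{"angular":[0,0,0],"delta_pos":[-21,17.4,0],"gripper":0},{"angular":[0,0,0],"delta_pos":[-21,17.4,0],"gripper":0},{"angular":[0,0,0],"delta_pos":[-21,17.4,0],"gripper":0},{"angular":[0,0,0],"delta_pos":[-21,17.4,0],"gripper":0},{"angular":[0,0,0],"delta_pos":[-21,17.4,0],"gripper":0},{"angular":[0,0,0],"delta_pos":[-21,17.4,0],"gripper":0},{"angular":[0,0,0],"delta_pos":[-21,17.4,0],"gripper":0},{"angular":[0,0,0],"delta_pos":[-21,17.4,0],"gripper":0},{"angular":[0,0,0],"delta_pos":[-21,17.4,0],"gripper":0},{"angular":[0,0,0],"delta_pos":[-21,17.4,0],"gripper":0},{"angular":[0,0,0],"delta_pos":[0,0,0],"gripper":0},{"angular":[0,0,0],"delta_pos":[0,0,0],"gripper":0},{"angular":[0,0,0],"delta_pos":[0,0,0],"gripper":0}]}}

```text
time: 4.75
tool_pos: [0.6816, 0.0118, 0.247]
eef_rot: [0.496, 0.868, -0.0, -0.001]
force: [-0.3, -0.3, -3.4]
grip_width: 0.0128
gripper_force: 59.7
```

```bash
python3 - <<'E'
from h import *
import pickle
s=env.read_state();print(s["joint_positions"],s["tool_pos"],s["eef_rot"],s["force"],s["grip_width"])
c=env.calibration("wrist");cv2.imwrite("pics/w3.png",env.capture("wrist"));pickle.dump(c,open("c3.pkl","wb"))
E
```

```text
[ 0.14403874  0.60217538 -0.36852725  1.29986455  0.21360901  1.28064914
  0.30610117] [0.68157924 0.01175826 0.24700916] [ 4.96051725e-01  8.68291828e-01 -4.71448532e-04 -1.32846551e-03] [-0.34322779 -0.25131362 -3.36497255] 0.012848707428757244
```

View pics/w3.png

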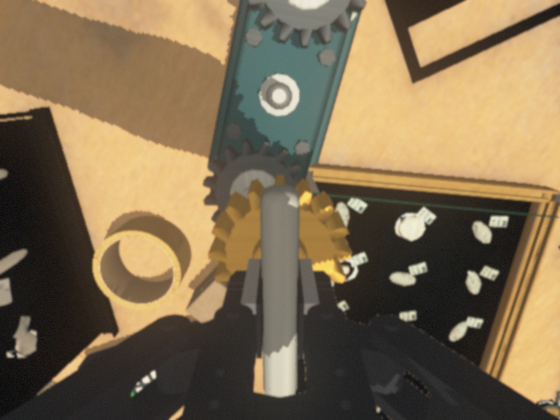

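The collar and post are at about (279,95), the right gear is partly hidden at (255,185), and the left gear is cut off at the top. I shift 45 mm to see the left gear.

Emit:
{"op": "step_arm", "data": {"targets": [{"angular":[0,0,0],"delta_pos":[22,0,0],"gripper":0},{"angular":[0,0,0],"delta_pos":[23,0,0],"gripper":0},{"angular":[0,0,0],"delta_pos":[0,0,0],"gripper":0},{"angular":[0,0,0],"delta_pos":[0,0,0],"gripper":0}]}}

```text
time: 5.13
tool_pos: [0.6582, 0.0528, 0.2492]
eef_rot: [0.494, 0.869, 0.0, -0.0]
force: [0.3, -0.3, -3.8]
grip_width: 0.0126
gripper_force: 59.7
```

```bash
python3 - <<'E'
from h import *
import pickle
np.set_printoptions(precision=4,suppress=True)
s=env.read_state();print(s["tool_pos"])
c4=env.calibration("wrist");im4=env.capture("wrist");cv2.imwrite("pics/w4.png",im4);pickle.dump(c4,open("c4.pkl","wb"))
c3=pickle.load(open("c3.pkl","rb"));im3=cv2.imread("pics/w3.png")
for nm,im,c,z0 in(("w3",im3,c3,(279,95)),("w4",im4,c4,None)):
    if z0 is None: z0=proj("w",P0,c4)[0]
    print(nm,z0)
    hsv=cv2.cvtColor(im,cv2.COLOR_BGR2HSV)
    x,y=map(int,z0); roi=np.zeros(im.shape[:2],np.uint8); cv2.circle(roi,(x,y),32,255,-1)
    m=cv2.inRange(hsv,(0,0,125),(180,70,255))&roi
    k=max(cv2.findContours(m,0,2)[0],key=cv2.contourArea)
    (a,b),r=cv2.minEnclosingCircle(k); P=cast("w",[a,b],.138,c); print(a,b,r,P, cast("w",[a+r,b],.138,c)-P); P0=P
E
```

```text
[0.6582 0.0528 0.2492]
w3 (279, 95)
278.8697509765625 94.58309936523438 22.599937438964844 [[0.6431 0.0745 0.138 ]] [[0.0127 0.0075 0.    ]]
w4 [277.5773 164.9446]
285.0542297363281 154.43975830078125 6.727396011352539 [[0.6438 0.0835 0.138 ]] [[0.004  0.0024 0.    ]]
```

View pics/w4.png

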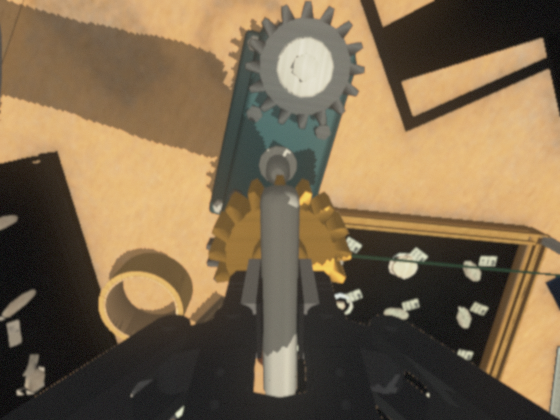

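```bash
cat > ph.py <<'E'
from h import *
import pickle
np.set_printoptions(precision=4,suppress=True)
th=np.radians(np.arange(0,360,.25))
def phase(mask,c,C,z,sel=None,radii=np.arange(.030,.0345,.0005)):
    out=[]
    for r in radii:
        P=np.c_[C[0]+r*np.cos(th),C[1]+r*np.sin(th),np.full(len(th),z)]
        p=proj("w",P,c).astype(np.float32)
        v=cv2.remap(mask,p[:,0].copy(),p[:,1].copy(),cv2.INTER_LINEAR,borderValue=0)[:,0].astype(float)/255
        w=np.ones(len(th)) if sel is None else sel(th)*1.
        f=((v-(v*w).sum()/w.sum())*w*np.exp(-16j*th)).sum()/w.sum(); out.append(f)
    f=np.array(out); t=f.sum()
    return (-np.degrees(np.angle(t))*-1/16*-1)%22.5, abs(f), (-np.degrees(np.angle(f))/16)%22.5
E
python3 - <<'E'
from ph import *
from scipy.spatial.transform import Rotation
c1=pickle.load(open("c1.pkl","rb"));c4=pickle.load(open("c4.pkl","rb"));c3=pickle.load(open("c3.pkl","rb"))
c0=dict(c4); c0["rvec"]=np.array([-2.82921522,-2.81872537e-04,1.06958056e-03]);c0["tvec"]=np.array([-0.62427023,-0.04097123,0.37881334])
pickle.dump(c0,open("c0.pkl","wb"))
H=lambda n:cv2.cvtColor(cv2.imread(f"pics/{n}.png"),cv2.COLOR_BGR2HSV)
h1,h0,h4=H("w1"),H("w0") if False else H("wrist0"),H("w4")
my=cv2.inRange(h1,(18,150,120),(32,255,255))
print("pinion",phase(my,c1,(.4256,.1034),.026))
def circ(h,x,y,R,z,c,n):
    m=cv2.inRange(h,(0,0,45),(180,70,255)); roi=np.zeros(m.shape,np.uint8);cv2.circle(roi,(x,y),R,255,-1)
    m&=roi; w=cv2.inRange(h,(0,0,165),(180,70,255))&roi
    k=max(cv2.findContours(w,0,2)[0],key=cv2.contourArea);(a,b),r=cv2.minEnclosingCircle(k)
    k2=max(cv2.findContours(m,0,2)[0],key=cv2.contourArea);(a2,b2),r2=cv2.minEnclosingCircle(k2)
    P=cast("w",[[a,b],[a2,b2],[a2+r2,b2]],z,c);print(n,"hub",P[0],"tips",P[1],"R",np.linalg.norm(P[2]-P[1]))
    return m,P[0][:2],P[1][:2]
ml,a,b=circ(h4,304,66,64,.160,c4,"L"); print(phase(ml,c4,b,.160)[0],phase(ml,c4,a,.160))
mr,a2,b2=circ(h0,340,192,60,.154,c0,"R"); print(phase(mr,c0,b2,.154)[0],phase(mr,c0,a2,.154))
up=lambda t:np.sin(t)>-.2
print("R upper",phase(mr,c0,a2,.154,up)[0])
v=a-a2;print("dist",np.linalg.norm(v),"ang",np.degrees(np.arctan2(v[1],v[0])),"mid",(a+a2)/2)
s=env.read_state();M=Rotation.from_quat(s["eef_rot"]).as_matrix();print("tool x ang",np.degrees(np.arctan2(M[1,0],M[0,0])),"tilt",M[:,2])
cv2.imwrite("pics/m.png",np.hstack([ml[:140,220:390],mr[120:260,270:440],my[30:170,150:320]]))
E
```

```text
pinion (np.float64(7.400289125276946), array([0.1686, 0.1726, 0.1759, 0.1762, 0.17  , 0.1594, 0.1479, 0.1305,
       0.1039, 0.0813]), array([7.6055, 7.4477, 7.3973, 7.2691, 7.2099, 7.2875, 7.336 , 7.5491,
       7.5712, 7.4437]))
L hub [0.6254 0.1373 0.16  ] tips [0.6241 0.1372 0.16  ] R 0.037716031358509955
5.565882877017479 (np.float64(7.106509610913714), array([0.1361, 0.137 , 0.134 , 0.1323, 0.126 , 0.116 , 0.1154, 0.1055,
       0.0665, 0.0252]), array([7.6619, 7.5083, 7.4022, 7.234 , 7.1014, 7.0381, 6.7959, 6.6369,
       6.2162, 5.7151]))
R hub [0.6617 0.0132 0.154 ] tips [0.6617 0.0161 0.154 ] R 0.037052490960794195
16.66132990014811 (np.float64(17.054531293060023), array([0.1072, 0.0978, 0.0971, 0.1112, 0.1188, 0.1236, 0.1233, 0.1191,
       0.1118, 0.1036]), array([16.8985, 16.7101, 16.778 , 16.8818, 17.0402, 17.1045, 16.9688,
       17.1186, 17.4018, 17.598 ]))
R upper 18.24900384805563
dist 0.12930993122516893 ang 106.2915531138912 mid [0.6436 0.0753]
tool x ang 120.61611475607587 tilt [ 0.0004 -0.0004 -1.    ]
```

View pics/m.png

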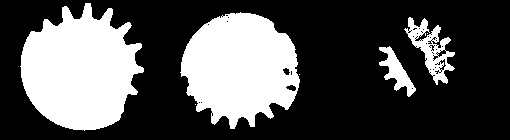

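Emit:
{"op": "step_arm", "data": {"targets": [{"angular":[0,0,0],"delta_pos":[13,-0.7,0],"gripper":0},{"angular":[0,0,0],"delta_pos":[13,-0.7,0],"gripper":0},{"angular":[0,0,-3.5],"delta_pos":[0,0,0],"gripper":0},{"angular":[0,0,-3.5],"delta_pos":[0,0,0],"gripper":0},{"angular":[0,0,0],"delta_pos":[0,0,10],"gripper":0},{"angular":[0,0,0],"delta_pos":[0,0,10],"gripper":0},{"angular":[0,0,0],"delta_pos":[0,0,7],"gripper":0},{"angular":[0,0,0],"delta_pos":[0,0,0],"gripper":0},{"angular":[0,0,0],"delta_pos":[0,0,0],"gripper":0}]}}

```text
time: 5.93
tool_pos: [0.6448, 0.0716, 0.2202]
eef_rot: [0.443, 0.897, -0.001, -0.001]
force: [0.2, 0.2, -4.1]
grip_width: 0.0127
gripper_force: 59.6
```

Emit:
{"op": "step_arm", "data": {"targets": [{"angular":[0,0,0],"delta_pos":[2.8,0.9,0],"gripper":0},{"angular":[0,0,0],"delta_pos":[0,0,0],"gripper":0},{"angular":[0,0,0],"delta_pos":[0,0,4],"gripper":0},{"angular":[0,0,0],"delta_pos":[0,0,3],"gripper":0},{"angular":[0,0,0],"delta_pos":[0,0,0],"gripper":0}]}}

```text
time: 6.35
tool_pos: [0.6439, 0.0744, 0.2135]
eef_rot: [0.442, 0.897, -0.0, -0.0]
force: [-0.1, -0.1, -4.3]
grip_width: 0.0119
gripper_force: 59.7
```

```bash
python3 - <<'E'
from ph import *
s=env.read_state();print(s["tool_pos"],s["force"],s["joint_positions"])
a=env.capture("side");b=env.capture("scene");w=env.capture("wrist")
p=proj("side",[[.6434,.075,.165]])[0].astype(int);q=proj("scene",[[.6434,.075,.165]])[0].astype(int);print(p,q)
f=lambda im,p:cv2.resize(im[p[1]-45:p[1]+35,p[0]-50:p[0]+50],(400,320),interpolation=cv2.INTER_CUBIC)
cv2.imwrite("pics/v5.png",np.vstack([np.hstack([f(a,p),f(b,q)]),np.hstack([cv2.resize(w[:280,100:450],(350,280)),np.zeros((280,450,3),np.uint8)])]))
E
```

```text
[0.6439 0.0744 0.2135] [-0.1318 -0.1317 -4.2624] [ 0.0807  0.5728 -0.4038  1.4577  0.2345  1.1599  0.2951]
[328 210] [273 260]
```

View pics/v5.png

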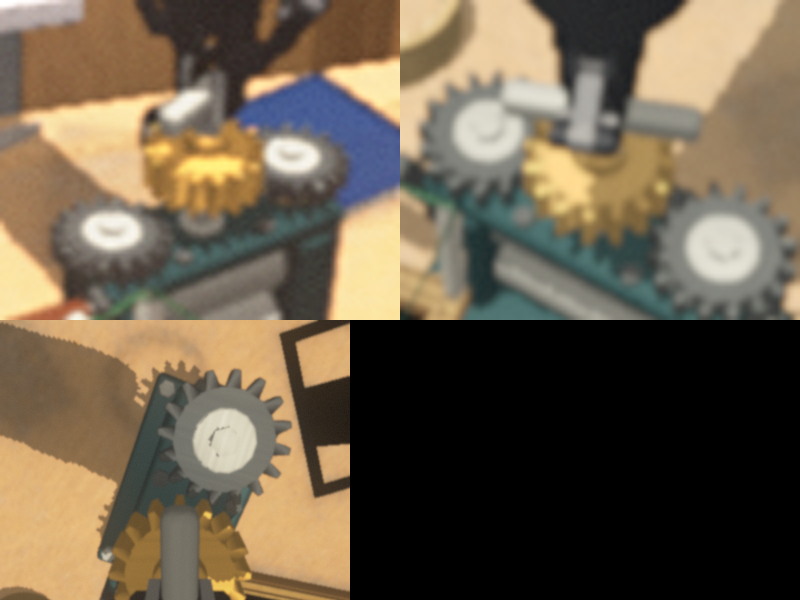

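The pinion hangs over the post with nothing touching and the picture looks aligned. I descend gently onto the left gear.

Emit:
{"op": "step_arm", "data": {"targets": [{"angular":[0,0,0],"delta_pos":[0,0,2],"gripper":0},{"angular":[0,0,0],"delta_pos":[0,0,2],"gripper":0},{"angular":[0,0,0],"delta_pos":[0,0,1],"gripper":0},{"angular":[0,0,0],"delta_pos":[0,0,1],"gripper":0},{"angular":[0,0,0],"delta_pos":[0,0,0],"gripper":0},{"angular":[0,0,0],"delta_pos":[0,0,0],"gripper":0}]}}

```text
time: 7.0
tool_pos: [0.644, 0.0748, 0.2081]
eef_rot: [0.442, 0.897, -0.0, -0.0]
force: [-0.6, 1.2, -3.8]
grip_width: 0.0128
gripper_force: 59.7
```

Emit:
{"op": "step_arm", "data": {"targets": [{"angular":[0,0,0],"delta_pos":[0,0,1],"gripper":0},{"angular":[0,0,0],"delta_pos":[0,0,0.5],"gripper":0},{"angular":[0,0,0],"delta_pos":[0,0,0],"gripper":0},{"angular":[0,0,0],"delta_pos":[0,0,0],"gripper":0}]}}

```text
time: 7.33
tool_pos: [0.6441, 0.0748, 0.2067]
eef_rot: [0.442, 0.897, 0.0, -0.0]
force: [-1.8, 1.9, -3.7]
grip_width: 0.013
gripper_force: 59.7
```

Emit:
{"op": "step_arm", "data": {"targets": [{"angular":[0,0,0],"delta_pos":[0.4,0,1],"gripper":0},{"angular":[0,0,0],"delta_pos":[0,0,1],"gripper":0},{"angular":[0,0,0],"delta_pos":[0,0,0],"gripper":0},{"angular":[0,0,0],"delta_pos":[0,0,0],"gripper":0}]}}

```text
time: 7.67
tool_pos: [0.644, 0.0749, 0.2047]
eef_rot: [0.442, 0.897, -0.0, -0.0]
force: [-1.6, 2.1, -4.0]
grip_width: 0.0131
gripper_force: 59.7
```

```bash
python3 - <<'E'
from ph import *
s=env.read_state();print(s["tool_pos"],s["force"],s["moment"])
E
```

```text
[0.644  0.0749 0.2047] [-1.5707  2.062  -3.9992] [0.3536 0.2627 0.005 ]
```

Emit:
{"op": "step_arm", "data": {"targets": [{"angular":[0,0,2],"delta_pos":[0.3,0,0],"gripper":0},{"angular":[0,0,2],"delta_pos":[0,0,0],"gripper":0},{"angular":[0,0,2],"delta_pos":[0,0,0],"gripper":0},{"angular":[0,0,2],"delta_pos":[0,0,0],"gripper":0},{"angular":[0,0,2],"delta_pos":[0,0,0],"gripper":0},{"angular":[0,0,0],"delta_pos":[0,0,0],"gripper":0},{"angular":[0,0,0],"delta_pos":[0,0,0],"gripper":0}], "squeeze": 90}}

```text
time: 8.25
tool_pos: [0.6428, 0.0748, 0.2044]
eef_rot: [0.518, 0.855, -0.001, -0.001]
force: [-4.8, -0.4, -2.6]
grip_width: 0.0121
gripper_force: 91.8
```

```bash
python3 - <<'E'
from ph import *
from scipy.spatial.transform import Rotation
s=env.read_state();print(s["tool_pos"],s["force"],s["moment"],s["grip_width"]);M=Rotation.from_quat(s["eef_rot"]).as_matrix();print("tool x ang",np.degrees(np.arctan2(M[1,0],M[0,0])),M[:,2])
E
```

```text
[0.6428 0.0748 0.2044] [-4.7956 -0.4221 -2.6478] [-0.0019  1.3785  0.2316] 0.0121148824497461
tool x ang 117.57696734513694 [-0.0023 -0.001  -1.    ]
```

Emit:
{"op": "step_arm", "data": {"targets": [{"angular":[0,0,0],"delta_pos":[0,0,1],"gripper":0},{"angular":[0,0,0],"delta_pos":[0,0,1],"gripper":0},{"angular":[0,0,0],"delta_pos":[0,0,0.7],"gripper":0},{"angular":[0,0,0],"delta_pos":[0,0,0],"gripper":0},{"angular":[0,0,0],"delta_pos":[0,0,0],"gripper":0}]}}

```text
time: 8.67
tool_pos: [0.6431, 0.0747, 0.2021]
eef_rot: [0.518, 0.855, -0.001, -0.0]
force: [-5.3, -0.5, -1.6]
grip_width: 0.0119
gripper_force: 92.2
```

Emit:
{"op": "step_arm", "data": {"targets": [{"angular":[0,0,0],"delta_pos":[0,0,1],"gripper":0},{"angular":[0,0,0],"delta_pos":[0,0,0],"gripper":0},{"angular":[0,0,0],"delta_pos":[0,0,0],"gripper":0}]}}

```text
time: 8.92
tool_pos: [0.6431, 0.0747, 0.201]
eef_rot: [0.518, 0.855, -0.001, -0.0]
force: [-5.3, -0.3, -1.4]
grip_width: 0.0122
gripper_force: 92.2
```

Emit:
{"op": "step_arm", "data": {"targets": [{"angular":[0,0,0],"delta_pos":[0,0,1],"gripper":0},{"angular":[0,0,0],"delta_pos":[0,0,1],"gripper":0},{"angular":[0,0,0],"delta_pos":[0,0,0],"gripper":0},{"angular":[0,0,0],"delta_pos":[0,0,0],"gripper":0}]}}

```text
time: 9.25
tool_pos: [0.6431, 0.0747, 0.199]
eef_rot: [0.518, 0.855, -0.001, -0.0]
force: [-4.4, -0.8, -2.5]
grip_width: 0.0121
gripper_force: 92.1
```

Emit:
{"op": "step_arm", "data": {"targets": [{"angular":[0,0,0],"delta_pos":[0,0,1.5],"gripper":0},{"angular":[0,0,0],"delta_pos":[0,0,1.5],"gripper":0},{"angular":[0,0,0],"delta_pos":[0,0,1.5],"gripper":0},{"angular":[0,0,0],"delta_pos":[0,0,1.5],"gripper":0},{"angular":[0,0,0],"delta_pos":[0,0,1.5],"gripper":0},{"angular":[0,0,0],"delta_pos":[0,0,1.5],"gripper":0},{"angular":[0,0,0],"delta_pos":[0,0,0],"gripper":0},{"angular":[0,0,0],"delta_pos":[0,0,0],"gripper":0}]}}

```text
time: 9.92
tool_pos: [0.643, 0.0748, 0.1899]
eef_rot: [0.518, 0.855, -0.001, -0.001]
force: [-5.9, 0.2, -1.8]
grip_width: 0.0121
gripper_force: 92.0
```

Emit:
{"op": "step_arm", "data": {"targets": [{"angular":[0,0,0],"delta_pos":[0,0,1.5],"gripper":0},{"angular":[0,0,0],"delta_pos":[0,0,1],"gripper":0},{"angular":[0,0,0],"delta_pos":[0,0,1],"gripper":0},{"angular":[0,0,0],"delta_pos":[0,0,0],"gripper":0},{"angular":[0,0,0],"delta_pos":[0,0,0],"gripper":0},{"angular":[0,0,0],"delta_pos":[0,0,0],"gripper":0}]}}

```text
time: 10.42
tool_pos: [0.6431, 0.0748, 0.1869]
eef_rot: [0.518, 0.855, -0.001, -0.0]
force: [-6.9, -0.3, 1.5]
grip_width: 0.0121
gripper_force: 92.4
```

Emit:
{"op": "step_arm", "data": {"targets": [{"angular":[0,0,3],"delta_pos":[0,0,0.3],"gripper":0},{"angular":[0,0,3],"delta_pos":[0,0,0],"gripper":0},{"angular":[0,0,3],"delta_pos":[0,0,0],"gripper":0},{"angular":[0,0,3],"delta_pos":[0,0,0],"gripper":0},{"angular":[0,0,3],"delta_pos":[0,0,0],"gripper":0},{"angular":[0,0,3],"delta_pos":[0,0,0],"gripper":0},{"angular":[0,0,3],"delta_pos":[0,0,0],"gripper":0},{"angular":[0,0,3],"delta_pos":[0,0,0],"gripper":0},{"angular":[0,0,3],"delta_pos":[0,0,0],"gripper":0},{"angular":[0,0,3],"delta_pos":[0,0,0],"gripper":0},{"angular":[0,0,3],"delta_pos":[0,0,0],"gripper":0},{"angular":[0,0,3],"delta_pos":[0,0,0],"gripper":0},{"angular":[0,0,3],"delta_pos":[0,0,0],"gripper":0}], "squeeze": 110}}

```text
time: 11.5
tool_pos: [0.6445, 0.0755, 0.1869]
eef_rot: [0.774, 0.633, 0.001, 0.001]
force: [-2.6, 1.3, -0.8]
grip_width: 0.0118
gripper_force: 108.4
```

```bash
cat > st.py <<'E'
from ph import *
from scipy.spatial.transform import Rotation
s=env.read_state();M=Rotation.from_quat(s["eef_rot"]).as_matrix();print(s["tool_pos"],s["force"],s["moment"],s["grip_width"],"ang",np.degrees(np.arctan2(M[1,0],M[0,0])),M[:,2],s["joint_positions"])
E
python3 st.py
```

```text
[0.6445 0.0755 0.1869] [-2.6477  1.2589 -0.7945] [0.1348 0.5286 0.7412] 0.011810758448937713 ang 78.51520298216911 [ 0.0018  0.0002 -1.    ] [-0.0543  0.5749 -0.1703  1.4989  0.1051  1.0749 -0.448 ]
```

Emit:
{"op": "step_arm", "data": {"targets": [{"angular":[0,0,3],"delta_pos":[0,0,0],"gripper":0},{"angular":[0,0,3],"delta_pos":[0,0,0],"gripper":0},{"angular":[0,0,3],"delta_pos":[0,0,0],"gripper":0},{"angular":[0,0,3],"delta_pos":[0,0,0],"gripper":0},{"angular":[0,0,3],"delta_pos":[0,0,0],"gripper":0}]}}

```text
time: 11.92
tool_pos: [0.6446, 0.0754, 0.1869]
eef_rot: [0.85, 0.526, 0.001, 0.0]
force: [-1.7, 0.6, -0.3]
grip_width: 0.0117
gripper_force: 108.4
```

```bash
python3 st.py
```

```text
[0.6446 0.0754 0.1869] [-1.7465  0.6002 -0.3121] [0.2292 0.4106 0.6866] 0.011656050100098972 ang 63.5023734424198 [ 0.002   0.0001 -1.    ] [-0.0956  0.5726 -0.0996  1.4994  0.0618  1.0706 -0.6714]
```

Emit:
{"op": "step_arm", "data": {"targets": [{"angular":[0,0,3],"delta_pos":[0,0,0],"gripper":0},{"angular":[0,0,3],"delta_pos":[0,0,0],"gripper":0},{"angular":[0,0,3],"delta_pos":[0,0,0],"gripper":0}]}}

```text
time: 12.17
tool_pos: [0.6447, 0.0754, 0.187]
eef_rot: [0.889, 0.458, 0.001, 0.0]
force: [-1.3, -0.1, -1.2]
grip_width: 0.012
gripper_force: 108.3
```

```bash
python3 st.py
```

```text
[0.6447 0.0754 0.187 ] [-1.2554 -0.0841 -1.2063] [0.0518 0.486  0.7082] 0.012021644170075094 ang 54.51692823975863 [ 0.0022  0.     -1.    ] [-0.1206  0.5721 -0.0573  1.4997  0.0357  1.0687 -0.8052]
```

Emit:
{"op": "step_arm", "data": {"targets": [{"angular":[0,0,3],"delta_pos":[0,0,0],"gripper":0},{"angular":[0,0,3],"delta_pos":[0,0,0],"gripper":0},{"angular":[0,0,2],"delta_pos":[0,0,0],"gripper":0}]}}

```text
time: 12.42
tool_pos: [0.6446, 0.0752, 0.1869]
eef_rot: [0.919, 0.395, 0.001, 0.001]
force: [-1.6, -0.1, -0.6]
grip_width: 0.012
gripper_force: 108.2
```

```bash
python3 st.py
```

```text
[0.6446 0.0752 0.1869] [-1.6386 -0.0832 -0.6299] [0.1022 0.3924 0.5686] 0.012041994900021903 ang 46.48107044441097 [ 0.002  -0.0003 -1.    ] [-0.1428  0.572  -0.0192  1.5001  0.0125  1.0676 -0.9245]
```

Emit:
{"op": "step_arm", "data": {"targets": [{"angular":[0,0,3],"delta_pos":[0,0,0],"gripper":0},{"angular":[0,0,3],"delta_pos":[0,0,0],"gripper":0},{"angular":[0,0,0],"delta_pos":[0,0,0],"gripper":0}]}}

```text
time: 12.67
tool_pos: [0.6449, 0.0757, 0.187]
eef_rot: [0.938, 0.347, 0.001, 0.0]
force: [-1.0, 0.2, -0.9]
grip_width: 0.012
gripper_force: 109.1
```

```bash
python3 st.py
```

```text
[0.6449 0.0757 0.187 ] [-1.0127  0.208  -0.9207] [0.2006 0.1395 1.2117] 0.012021685306229902 ang 40.58866900258421 [ 0.0026 -0.     -1.    ] [-0.1599  0.5724  0.0086  1.5001 -0.0049  1.0666 -1.0126]
```

Emit:
{"op": "step_arm", "data": {"targets": [{"angular":[0,0,2],"delta_pos":[0,0,0],"gripper":0},{"angular":[0,0,0],"delta_pos":[0,0,0],"gripper":0}]}}

```text
time: 12.83
tool_pos: [0.6447, 0.0757, 0.187]
eef_rot: [0.943, 0.332, 0.001, 0.0]
force: [-1.0, -0.5, -0.0]
grip_width: 0.0119
gripper_force: 114.9
```

```bash
python3 st.py
```

```text
[0.6447 0.0757 0.187 ] [-1.0158 -0.5087 -0.0205] [0.1944 0.0843 2.    ] 0.011865019146206295 ang 38.75172738131382 [ 0.0024 -0.0002 -1.    ] [-0.1651  0.5724  0.0174  1.5003 -0.0101  1.0666 -1.0401]
```

The moment climbed to 2 N m, so the stop is reached. I relax the windup, release and lift.

Emit:
{"op": "step_arm", "data": {"targets": [{"angular":[0,0,-2],"delta_pos":[0,0,0],"gripper":0},{"angular":[0,0,0],"delta_pos":[0,0,0],"gripper":0},{"angular":[0,0,0],"delta_pos":[0,0,0],"gripper":60},{"angular":[0,0,0],"delta_pos":[0,0,0],"gripper":60},{"angular":[0,0,0],"delta_pos":[0,0,0],"gripper":60},{"angular":[0,0,0],"delta_pos":[0,0,0],"gripper":60},{"angular":[0,0,0],"delta_pos":[0,0,0],"gripper":60},{"angular":[0,0,0],"delta_pos":[0,0,0],"gripper":60},{"angular":[0,0,0],"delta_pos":[0,0,-10],"gripper":60},{"angular":[0,0,0],"delta_pos":[0,0,-20],"gripper":60},{"angular":[0,0,0],"delta_pos":[0,0,-25],"gripper":60},{"angular":[0,0,0],"delta_pos":[0,0,-25],"gripper":60},{"angular":[0,0,0],"delta_pos":[0,0,0],"gripper":60},{"angular":[0,0,0],"delta_pos":[0,0,0],"gripper":60}]}}

```text
time: 14.0
tool_pos: [0.6447, 0.0752, 0.2687]
eef_rot: [0.938, 0.346, 0.002, 0.0]
force: [0.0, 0.6, -0.9]
grip_width: 0.0514
gripper_force: 0.0
```

```bash
python3 st.py; python3 - <<'E'
from ph import *
a=env.capture("side");b=env.capture("scene")
p=(328,210);q=(273,260)
f=lambda im,p:cv2.resize(im[p[1]-45:p[1]+35,p[0]-50:p[0]+50],(400,320),interpolation=cv2.INTER_CUBIC)
cv2.imwrite("pics/v6.png",np.hstack([f(a,p),f(b,q)]))
E
```

```text
[0.6447 0.0752 0.2687] [ 0.0332  0.6219 -0.8856] [-0.0325  0.0161  0.0839] 0.051423915014516104 ang 40.49043005096023 [ 0.004   0.0006 -1.    ] [-0.161   0.5144  0.0124  1.3741 -0.0064  1.249  -1.0123]
```

View pics/v6.png

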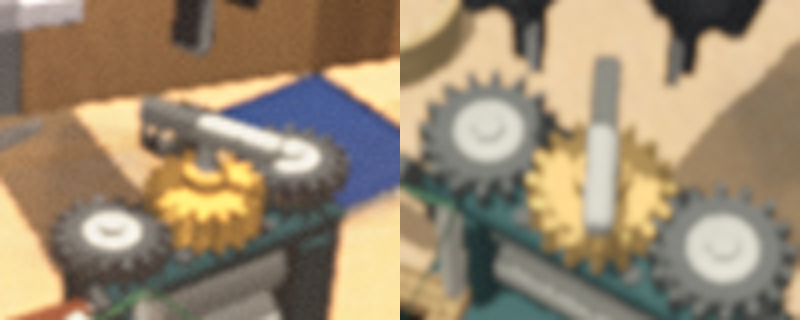

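The pinion sits home between both gears and the gripper is clear above it.

```bash
python3 -c "
from plant import env
print(env.finish_job())"
```

```text
the job is handed in; nothing more can be done
None
```

The pinion is home on the post and meshed with both gears. I wound the T-handle clockwise until it stopped (moment rose to 2 N m), let go, and handed the job in at about 14 s of the 72 s; the hand-in returned no verdict.

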